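# Wind the clock movement and show its balance to the bench camera in a hand mirror

## Robot

A 6-joint arm with a two-finger parallel gripper is mounted at the origin on the work surface. World frame = base frame: x ahead of the robot, y to its left, z up, the work surface at z = 0. Lengths are in m, angles in degrees, forces in N, time in s.
With the tool pointing down it reaches from about 0.4 to 0.925 m from the base axis. Payload 12.5 kg.
Tool frame: the origin (TCP) lies at the very end of the fingers, on their centre line; the grasp point (between the pads) lies 19 mm behind it; z points along the fingers, y is the direction in which the jaws open and shut (so a half turn about z gives the same grasp; the last joint's range is limited). The gripper opens to 95 mm and grips with 3 to 60 N. Pads are 20 mm wide; open, the fingers measure 119 mm over their backs; the gripper's body (75 mm by 180 mm) begins 59 mm behind the grasp point.
Start: joints at [63.106, 28.126, 89.318, -0, 62.55, -6.05], TCP at [0.222, 0.584, 0.179] pointing down, gripper open.
Joint ranges: [-177.58, 177.58], [-47.91, 125.51], [2.72, 160], [-65.01, 245.01], [3.68, 167.84], [-153.87, 153.87]. Speed limits (degrees/s): [127.2, 127.2, 159.86, 180, 180, 180].

## Interface

Orientations are given as a 3x3 rotation matrix whose columns are the frame's x, y, z axes.
In Python, from plant import manip gives the robot as it stands.
- The arm moves only by the tool jog_arm, never from a script. Its argument "rows" is a list that holds one entry, the list of rows, each a list of 4 numbers: the shift along the tool's x, y, z in units of 40 mm (1.0 is 40 mm), then the turn about the tool's z in rad. In form: [[[x, y, z, roll], ...]]. A call has 1 to 20 rows; each row is the pose to reach, as a shift and turn from the pose commanded when the call began, along the tool's axes at that moment; what a row does not reach only later rows make up. A row lasts 1/8 s, in which the tool goes at most 62.5 mm and 10.7 degrees, less where a joint would pass 70% of its speed; a pose out of reach is approached as far as the arm can. A call with a gripper value outside its range is refused whole. "hand" is the opening, from 0 (shut) to 1 (fully open), set as the call begins (left out, the last holds). The fingers move at their own pace and stop on an object; the grip force is fixed at half the most. Time passes only in rows, so rows that repeat a pose let the fingers close. It gives the time, the measured TCP pose, the force and the opening at its end, in the units of the state.
- manip.get_obs(): the state, without advancing time (a new reading comes with each control period).
- manip.get_image(name): name is "scene" or "top"; returns the picture (480x640x3 uint8, red, green, blue); there is no depth.
- manip.get_calibration(name): a dict with "fovy" (degrees; the focal length in pixels is half the picture's height over the tangent of half this angle, whatever the lens; pixels are square), "cx", "cy" (the principal point, pixels), "R" (3x3) and "t" (3): a world point X has camera coordinates R X + t. Camera axes: x right, y down, z forward; pixel columns grow to the right and rows downward; lengths in m; the calibration is good to about 2 mm. A picture is of the moment at which its call begins. get_calibration takes no time and is no camera call.
- manip.job_done(): hands the job in, once; it reports no verdict.
The state is a dict: "clock": time; "qpos": joint angles; "qvel": joint speeds; "joint_efforts": joint torques, N m; "eef_pos": TCP position; "orientation": TCP orientation; "force": force on the tool from outside, world axes, zero at the start; "moment": the same for the moment, N m; "grip_width": opening from 0.0 (shut) to 1.0 (fully open).
Only numpy, scipy, OpenCV 4.12 (cv2) and the standard library are available. Lean on these libraries where they do the work, as an engineer would, in place of code of your own. Each camera call takes 0.05 s, during which the arm holds its last target.

## Task

Wind the clock movement on its legs fully, turning its key clockwise in as many bites as it takes until it comes to its stop. Then pick up the inspection mirror and hold it in the gap under the movement, at the point the bench camera is focused on, angled so that the camera sees the whole balance wheel (on the movement's underside) in the middle of the glass. Finish still holding the mirror steady in the air at that angle, touching neither movement nor camera with it, and leave the other things on the bench where they are.

Things in the scene. Friction and masses are not known exactly. Their poses are not given: they have to be found in the camera images.
- stand: Clock movement, dial side up: two brass plates 130 x 110 mm (z 125-128, 160-163 mm), level on four 9 mm steel legs at x +-58, y +-49 mm, over a dark base 150 x 130 x 10 mm; legs end 169 mm up. Fixed; place and yaw vary. Origin: base centre, on the bench; x along its 150 mm side, away from the robot; y left. Gap under it open on all sides; lowest part: balance, z 105, and its bracket.
- key_grip (a point): Grip centre of the steel winding key standing upright on the movement at x -28, y -18 mm of the stand, 201 mm above the bench. The grip is a flat double wing: 42 mm wide along this point's x axis (turns with the key), 9 mm thick along y, 22 mm high (190 to 212 mm up), on a round stem 11 mm thick. Nothing else on the movement is higher than 176 mm.
- key (a joint): Winding in rad, growing clockwise seen from above: 0 run down, 6.283 fully wound (hard stop). Starts 2.3 to 3.6 rad short of the stop. The key's yaw in the stand frame is minus this value, so at the stop the wing lies along the stand's x axis. Turning takes 0.06 to 0.09 N m; it stays where it is left. Within 0.18 rad of the stop counts as fully wound.
- mirror: Inspection mirror, loose, 70 to 120 g, 233 mm long, face up by the screwdriver (they may swap places). x runs along the handle to the head, z out of the glass; origin on its underside plane. Black ribbed handle 14 mm square, x -70 to +30 mm, centre line z 7; steel stem 6 to 9 mm thick; round steel head 50 mm across, 8 mm thick, centred at x 130, rigid on the stem. Centre of mass near x +13 mm.
- glass (a point): Centre of the mirror's reflecting face (glass 46 mm across), at x = 130, z = 8.5 mm of the mirror; same axes as the mirror, z straight out of the glass.
- handle_end (a point): Butt end of the mirror's handle, at x = -78, z = 7 mm of the mirror.
- camera: Bench camera: grey housing 44 x 44 x 60 mm, black lens barrel 33 mm thick, on a steel post (257 mm high, base plate 110 x 90 mm) left (+y) of the movement. Fixed. Its origin is the stand's origin; it stands towards its own +y axis, looking back and down at 36 degrees below level. From start to start it is swung about the stand's z by +0.08 to -0.42 rad (negative: away from the robot).
- lens (a point): Centre of the camera's front lens, 162 mm from the origin along the camera's +y and 173 mm above the bench. The line of sight runs from here to the focus point.
- focus (a point): The point the camera is aimed and focused on, the middle of its picture, in the air under the balance: 200 mm from the lens, 55 mm above the bench, straight above the stand's origin, 58 mm straight below the balance.
- balance (a point): Centre of the brass balance wheel (27 mm across, level) on the movement's underside, at the stand's x = 0, y = 0, 113 mm above the bench. It is what the camera must see in the mirror.
- aim (a point): Point in the air on the line from balance to lens: a mirror centred on the focus point whose normal (glass z) passes through it throws the image of the balance into the lens. 36 mm from the stand's middle towards the lens in plan, 126 mm above the bench: the glass then leans 27 degrees from level towards the camera.
- screwdriver: Bystander: screwdriver 200 mm long, lying near the mirror.
- oil_bottle: Bystander: small white oil bottle, 34 mm across, 75 mm high.
- polish_jar: Bystander: amber jar with a steel lid, 56 mm across, 55 mm high.
- tin: Bystander: flat steel tin, 70 mm across, 30 mm high.
- brush: Bystander: brush 190 mm long, lying down.
- barrel: Bystander: spare brass spring barrel with a toothed rim, 51 mm across, 32 mm high.
Not all that is in view belongs to the job. Several things have the shape of the stand; the one meant has the colours described above.

How it is judged (in metres and radians):
On the way, in this order (a step that is already met when the one before it is completed fails the run):
1. the key is fully wound, at its stop (value of joint key above 6.1 rad), for 0.2 s.
2. the mirror, held, shows the balance wheel to the camera (distance between glass and focus below 0.02 m and x of aim in the frame of glass between -0.012 and 0.012 m and y of aim in the frame of glass between -0.012 and 0.012 m and z of aim in the frame of glass above 0.04 m and contact force between the fingers and mirror above 1 N), for 0.2 s.
At the end, for the whole second after the job is handed in: Key within 0.18 rad of its stop; glass centre within 20 mm of the focus point and its normal passing within 12 mm (in x and in y of the glass) of the aim point; mirror still, gripped by the fingers, clear of bench, movement and camera (all of step 2 and value of joint key above 6.1 rad and contact force between mirror and stand below 0.05 N and contact force between mirror and camera below 0.05 N and height (world z) of glass above 0.03 m and height (world z) of handle_end above 0.025 m and linear speed of mirror below 0.03 m/s and angular speed of mirror below 0.15 rad/s); the arm keeps its last pose, push and grip.
It fails at once if the mirror is pushed hard against the movement or the camera (contact force between mirror and stand above 4 N or contact force between mirror and camera above 4 N).
It fails at once if another thing on the bench is shifted by more than 30 mm (distance of any of oil_bottle, polish_jar, tin, brush, barrel, screwdriver from where it was at the start of the episode above 0.03 m).
It also fails if it takes over 64 s, if anything falls off the work surface, if the arm or the gripper's body presses on something with over 40 N, if the wrist force passes 120 N, or if a joint passes its speed limit or range.

## Working session

There is one attempt and no reset: what is moved stays moved. The work goes in short steps, Python scripts to look and compute and a tool call to move; the robot and the scene stay as the last step left them, time stands still between calls to the robot, and variables do not carry over. Pictures are saved under pics/ and viewed, and the job is handed in when it is done.

Besides the shell and the picture viewer there is one more tool, called after ">>>" in YAML: its name, and indented under it one key for each argument. jog_arm: Moves the arm, as the interface text tells. Its arguments: {"type":"object","properties":{"rows":{"type":"array","items":{"type":"array","items":{"type":"array","items":{"type":"number"}}}},"hand":{"type":"number"}},"required":["rows"]}

```bash
mkdir -p pics; ls; python3 - <<'E'
from plant import manip
import cv2,numpy as np
np.set_printoptions(precision=4,suppress=True)
for n in("scene","top"):
    im=manip.get_image(n); cv2.imwrite(f"pics/{n}0.png",im[:,:,::-1]); print(n,manip.get_calibration(n))
print(manip.get_obs())
E
```

```text
pics
scene {'fovy': 47.96233674338859, 'cx': 326.65325028376884, 'cy': 251.08553367451103, 'R': array([[ 0.8231,  0.5675, -0.0199],
       [ 0.3082, -0.4759, -0.8237],
       [-0.4769,  0.6719, -0.5666]]), 't': array([-0.3794, -0.0654,  1.9229])}
top {'fovy': 54.30093650306636, 'cx': 323.61997207639575, 'cy': 232.1638406658666, 'R': array([[ 0.0839, -0.9965,  0.0035],
       [-0.9682, -0.0824, -0.2362],
       [ 0.2357,  0.0164, -0.9717]]), 't': array([-0.1062,  0.5174,  1.1066])}
{'clock': 0.1, 'qpos': array([63.1062, 28.1606, 89.3464, -0.0002, 62.5502, -6.0499]), 'qvel': array([-0.0103,  0.0213, -0.1201,  0.0874,  0.0402, -0.0343]), 'joint_efforts': array([  0.0023, -61.3624, -25.8608,   0.0693,   0.0472,  -0.0001]), 'eef_pos': array([0.2222, 0.5839, 0.1786]), 'orientation': array([[-0.9346,  0.3558, -0.0004],
       [ 0.3558,  0.9346, -0.0009],
       [ 0.0001, -0.001 , -1.    ]]), 'force': array([-0.0432,  0.4295, -0.7224]), 'moment': array([-0.0268,  0.0163,  0.0188]), 'grip_width': 0.9975570423213747}
```

View pics/scene0.png

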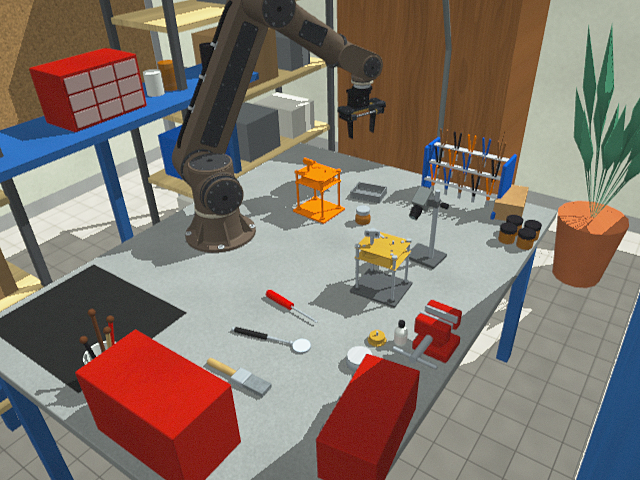

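View pics/top0.png

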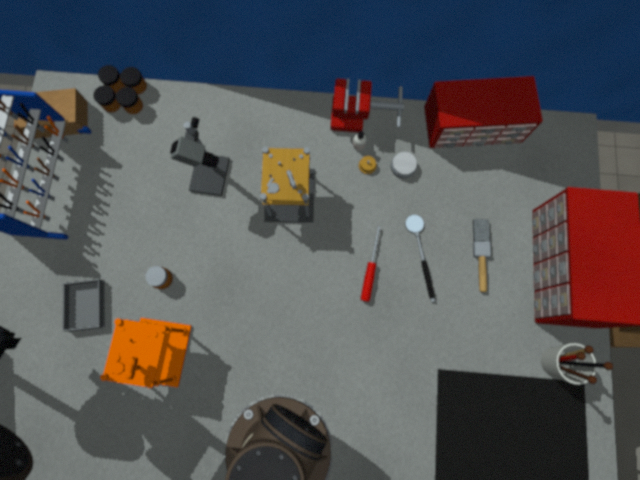

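Candidates for the stand are the brass/grey one, top (287,180) and scene (383,265), and an all-orange copy, top (150,352) and scene (318,190). I choose the brass one. For the mirror, the black-handled one with the round head (top (415,225)) is the match; the red screwdriver (372,265) and the brush (482,255) are not. Close crops next.

```bash
cat > h.py <<'E'
import numpy as np,cv2
from plant import manip
np.set_printoptions(precision=4,suppress=True)
def K(n):
    c=manip.get_calibration(n); f=240/np.tan(np.radians(c['fovy']/2))
    return c,f
def proj(n,X):
    c,f=K(n); p=np.atleast_2d(X)@c['R'].T+c['t']
    return np.c_[f*p[:,0]/p[:,2]+c['cx'],f*p[:,1]/p[:,2]+c['cy']]
def back(n,uv,z):
    c,f=K(n); d=c['R'].T@np.array([(uv[0]-c['cx'])/f,(uv[1]-c['cy'])/f,1]); o=-c['R'].T@c['t']
    return o+d*(z-o[2])/d[2]
def crop(im,x0,y0,w,h,s,name,pts=None,):
    c=cv2.resize(im[y0:y0+h,x0:x0+w,::-1],None,fx=s,fy=s,interpolation=cv2.INTER_CUBIC)
    if pts is not None:
        for p in pts: cv2.circle(c,(int((p[0]-x0+.5)*s),int((p[1]-y0+.5)*s)),3,(255,0,255),1)
    for k in range(0,w,10):
        cv2.putText(c,str(x0+k),(k*s,8),0,.3,(255,0,0),1) if k%20==0 else 0
        cv2.line(c,(k*s,10),(k*s,14),(255,0,0),1)
    for k in range(0,h,10):
        cv2.putText(c,str(y0+k),(0,k*s+4),0,.3,(255,0,0),1)
    cv2.imwrite(f"pics/{name}.png",c)
E
python3 - <<'E'
import cv2
from h import *
t=cv2.imread('pics/top0.png')[:,:,::-1];s=cv2.imread('pics/scene0.png')[:,:,::-1]
crop(t,235,135,100,100,6,'ct_stand');crop(s,330,180,130,130,6,'cs_stand') if 0 else crop(s,340,190,110,115,5,'cs_stand')
crop(t,350,200,130,110,6,'ct_mir');crop(s,220,280,110,80,6,'cs_mir')
E
```

```text
(no output)
```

View pics/ct_stand.png

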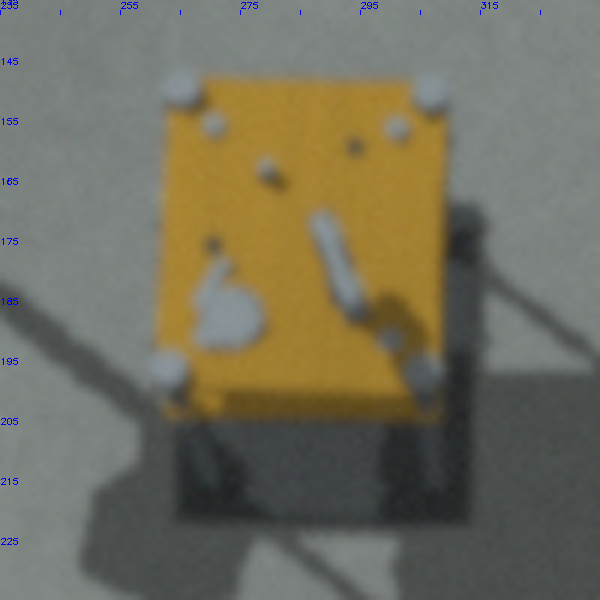

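View pics/cs_stand.png

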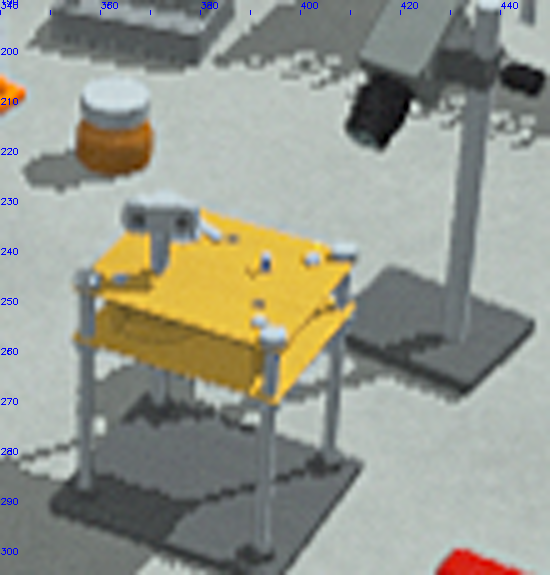

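View pics/ct_mir.png

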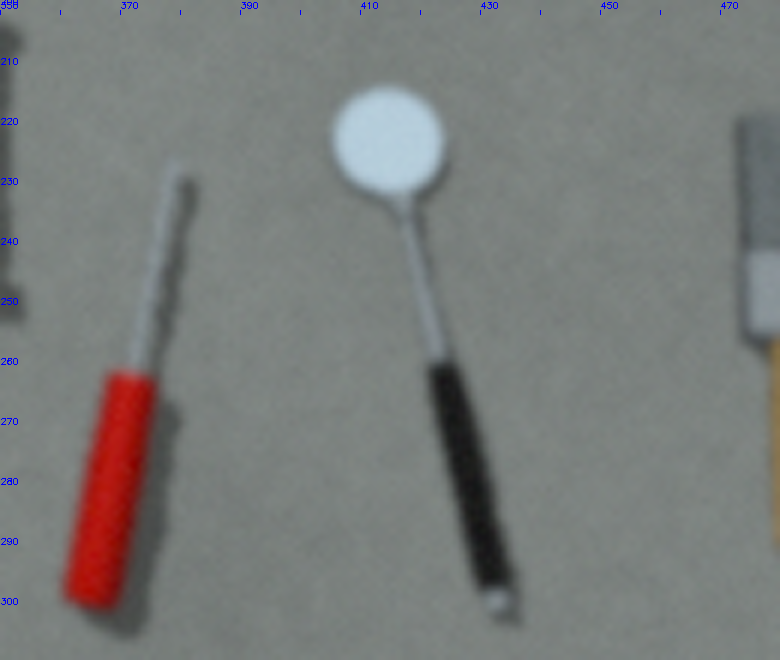

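View pics/cs_mir.png

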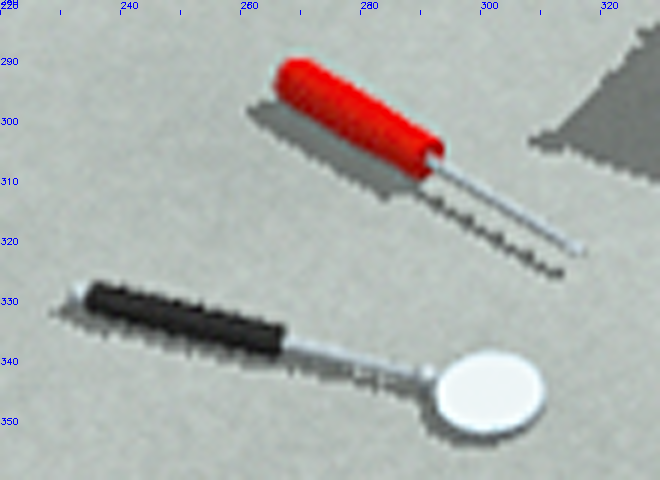

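Top view: brass stand, leg tops (265,150), (307,150), (263,197), (306,197). The key wing is the elongated grey bar from (288.5,171) to (294.5,186), with its shadow beside it. The mirror's head is at (414.5,223) and its butt at (433,299.5). Next I fit the poses.

```bash
cat > fit.py <<'E'
from h import *
from scipy.optimize import least_squares
def Rz(a): return np.array([[np.cos(a),-np.sin(a),0],[np.sin(a),np.cos(a),0],[0,0,1]])
legs=np.array([[58,49,169],[58,-49,169],[-58,49,169],[-58,-49,169]])/1e3
tp=np.array([[182,90],[432,92],[170,370],[424,372]])/6+[235,135]-.5
sp=np.array([[343,250],[271,335],[86,278]])/5+[340,190]-.5; si=[0,1,3]
def f(p):
    W=legs@Rz(p[2]).T+[p[0],p[1],0]
    return np.r_[(proj('top',W)-tp).ravel(),(proj('scene',W[si])-sp).ravel()]
r=least_squares(f,[.6,.1,0]);print('stand',r.x);print(r.fun.reshape(-1,2))
x,y,a=r.x;O=np.array([x,y,0])
kp=O+Rz(a)@[-.028,-.018,.201]
print('key',kp,proj('top',kp),proj('scene',kp))
e=[back('top',np.array(q)/6+[235,135]-.5,.212) for q in([321,213],[356,312])]
d=e[0]-e[1];print(e,np.linalg.norm(d),(e[0]+e[1])/2,'wing yaw',np.degrees(np.arctan2(d[1],d[0])),'stand yaw',np.degrees(a))
e=[back('scene',np.array(q)/5+[340,190]-.5,.201) for q in([123,214],[199,220])]
d=e[1]-e[0];print(e,np.linalg.norm(d),'wing yaw sc',np.degrees(np.arctan2(d[1],d[0])))
h=back('top',np.array([389,141])/6+[350,200]-.5,.008);b=back('top',np.array([498,600])/6+[350,200]-.5,.007)
h2=back('scene',np.array([490,391])/6+[220,280]-.5,.008);b2=back('scene',np.array([78,290])/6+[220,280]-.5,.007)
print('mirror',h,b,np.linalg.norm(h-b),np.degrees(np.arctan2(*(h-b)[1::-1])));print(h2,b2,np.linalg.norm(h2-b2),np.degrees(np.arctan2(*(h2-b2)[1::-1])))
for n,q in(('butt screwdriver',(362+4,300)),('screw tip',(379,227)),('oil',(359,140)),('brush top',(481,222))): print(n,back('top',q,.01))
E
python3 fit.py
```

```text
stand [0.6337 0.0378 0.0709]
[[ 0.2775 -0.3537]
 [ 0.0736 -0.1205]
 [ 0.1296 -0.229 ]
 [ 0.3125  0.0171]
 [-0.1375 -0.7895]
 [ 0.0171 -0.7529]
 [-0.1318 -0.6225]]
key [0.607  0.0178 0.201 ] [[291.5364 179.2299]] [[371.1706 232.6218]]
[array([0.6241, 0.0268, 0.212 ]), array([0.5865, 0.01  , 0.212 ])] 0.041260263765809595 [0.6053 0.0184 0.212 ] wing yaw 24.12770810039743 stand yaw 4.05978090189019
[array([0.5893, 0.0084, 0.201 ]), array([0.6287, 0.0263, 0.201 ])] 0.04323366454237986 wing yaw sc 24.404975717328956
mirror [ 0.5826 -0.297   0.008 ] [ 0.3864 -0.3507  0.007 ] 0.20342873773090198 15.310347211808148
[ 0.5839 -0.2979  0.008 ] [ 0.3839 -0.3496  0.007 ] 0.20654953884393643 14.489883068988732
butt screwdriver [ 0.3706 -0.1826  0.01  ]
screw tip [ 0.5633 -0.2047  0.01  ]
oil [ 0.8047 -0.1362  0.01  ]
brush top [ 0.5996 -0.4713  0.01  ]
```

```bash
cat > mv.py <<'E'
from h import *
def move(x,y,z,yaw):
    """tool pointing down; yaw = world yaw of tool x, deg"""
    o=manip.get_obs();R=o['orientation'];d=R.T@(np.array([x,y,z])-o['eef_pos'])/.04
    cy=np.degrees(np.arctan2(R[1,0],R[0,0]));print('pos',o['eef_pos'],'yaw',cy,'q',o['qpos'],'clk',o['clock'],'grip',o['grip_width'])
    dr=-np.radians(yaw-cy);print('shift',d.round(3),'roll',round(dr,4),'or',round((dr+np.pi)%(2*np.pi)-np.pi,4))
E
python3 - <<'E'
import cv2
from h import *
t=cv2.imread('pics/top0.png')[:,:,::-1];s=cv2.imread('pics/scene0.png')[:,:,::-1]
O=np.array([.6337,.0378]);a=.0709
u,v=np.array([368,132])/5+[340,190]-.5
for q in [(u,v)]:
    L=back('scene',q,.173);d=L[:2]-O;print('lens scene',L,np.linalg.norm(d),np.degrees(np.arctan2(d[1],d[0])-a)-90)
# predictions
for w in (0.08,0,-.1,-.2,-.3,-.42):
    th=a+w+np.pi/2;P=np.r_[O+.162*np.array([np.cos(th),np.sin(th)]),.173];print(w,proj('scene',P),proj('top',P))
crop(t,160,100,110,110,6,'ct_cam');crop(t,420,70,220,270,3,'ct_cab');crop(s,60,280,200,200,4,'cs_cab')
move=__import__('mv').move
move(.606,.018,.30,204.1)
E
```

```text
lens scene [0.6445 0.2075 0.173 ] 0.17008043640290102 -7.719579064666874
0.08 [[401.4277 214.0825]] [[215.0969 176.2046]]
0 [[405.3656 215.0339]] [[215.252  170.9504]]
-0.1 [[410.1303 216.445 ]] [[216.0686 164.4363]]
-0.2 [[414.6817 218.0952]] [[217.5625 158.0415]]
-0.3 [[418.9793 219.9746]] [[219.7123 151.8273]]
-0.42 [[423.7444 222.5158]] [[223.1186 144.6906]]
pos [0.2222 0.5839 0.1786] yaw 159.15617316522233 q [63.1062 28.1606 89.3464 -0.0002 62.5502 -6.0499] clk 0.1 grip 0.9975570423213747
shift [-13.999  -9.81   -3.026] roll -0.7844 or -0.7844
```

View pics/ct_cam.png

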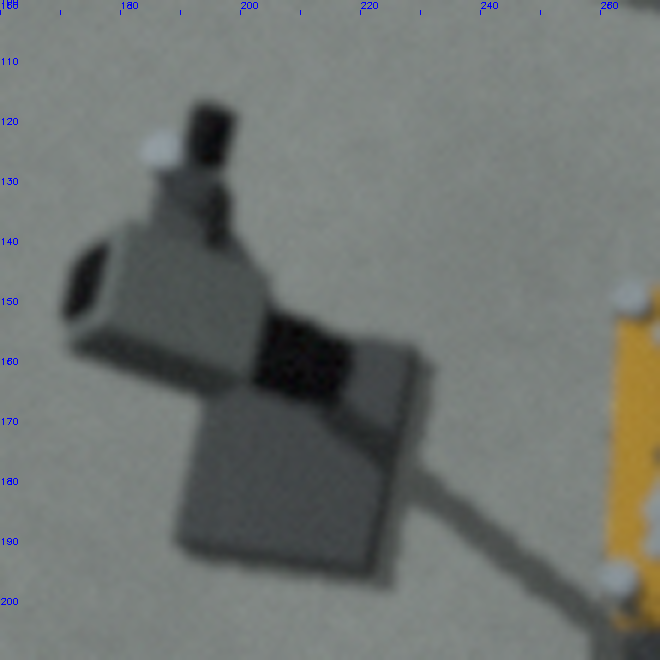

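View pics/ct_cab.png

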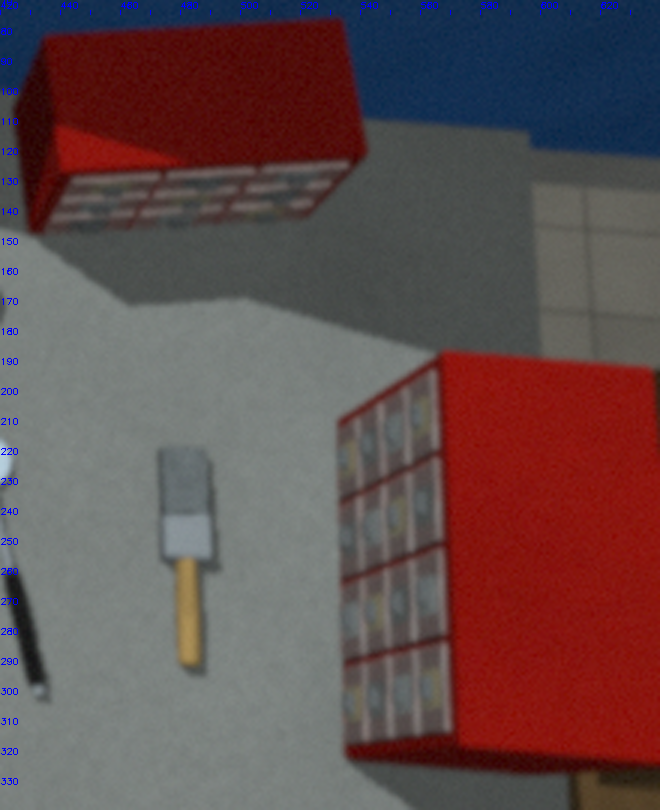

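View pics/cs_cab.png

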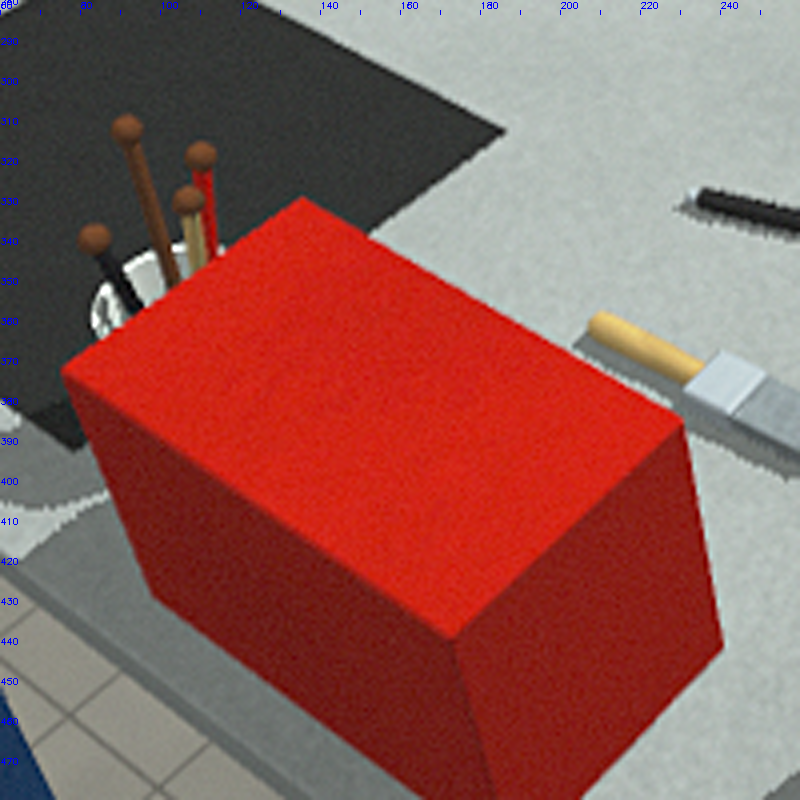

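The camera swing comes out at about -0.19 rad: the lens is at top (217,158) and scene (413,216). The wing yaw of 24.2° means the key stands near 2.79 rad, so about 200° clockwise remains. That fits in one bite starting at tool yaw 204°.

>>> jog_arm:
  rows:
    - [[0,0,-3.03,0],[-1,-0.7,-3.03,-0.1],[-14,-9.81,-3.03,-0.784],[-14,-9.81,-3.03,-0.784],[-14,-9.81,-3.03,-0.784],[-14,-9.81,-3.03,-0.784],[-14,-9.81,-3.03,-0.784],[-14,-9.81,-3.03,-0.784],[-14,-9.81,-3.03,-0.784],[-14,-9.81,-3.03,-0.784],[-14,-9.81,-3.03,-0.784],[-14,-9.81,-3.03,-0.784],[-14,-9.81,-3.03,-0.784],[-14,-9.81,-3.03,-0.784],[-14,-9.81,-3.03,-0.784],[-14,-9.81,-3.03,-0.784],[-14,-9.81,-3.03,-0.784],[-14,-9.81,-3.03,-0.784]]
  hand: 1

```text
clock: 2.35
eef_pos: [0.6059, 0.0186, 0.3005]
orientation: [[-0.913, -0.409, 0.0], [-0.409, 0.913, 0.0], [-0.0, -0.0, -1.0]]
force: [-0.3, 0.4, -0.1]
grip_width: 0.997
```

```bash
python3 - <<'E'
from h import *
from mv import move
from scipy.optimize import minimize_scalar
move(.606,.018,.185,204.1)
for b,t in(((532.3,210),(566.5,187)),((535.5,322),(571,317))):
    B=back('top',b,0);g=lambda h:np.linalg.norm(back('top',t,h)[:2]-B[:2]);r=minimize_scalar(g,bounds=(0.05,.5),method='bounded');print(B,r.x,g(r.x))
# small box left edge
E
```

```text
pos [0.6059 0.0186 0.3005] yaw -155.882450231344 q [  -4.481    21.2041   82.0028    0.0051   76.7741 -118.5997] clk 2.35 grip 0.9969291789840717
shift [ 0.006 -0.015  2.889] roll -6.2829 or 0.0003
[ 0.6474 -0.611   0.    ] 0.18189804641779428 0.0017060645413523646
[ 0.3526 -0.6128  0.    ] 0.17400017797471562 0.002136602371432959
```

>>> jog_arm:
  rows:
    - [[0,0,1.5,0],[0,0,2.5,0],[0,0,2.89,0],[0,0,2.89,0],[0,0,2.89,0]]

```text
clock: 2.98
eef_pos: [0.6069, 0.0181, 0.1864]
orientation: [[-0.913, -0.408, 0.003], [-0.408, 0.913, -0.0], [-0.002, -0.001, -1.0]]
force: [0.0, 0.1, 0.5]
grip_width: 0.997
```

>>> jog_arm:
  rows:
    - [[0,0,0,0],[0,0,0,0],[0,0,0,0],[0,0,0,0],[0,0,0,0],[0,0,0,0]]
  hand: 0

```text
clock: 3.72
eef_pos: [0.6061, 0.0181, 0.1847]
orientation: [[-0.913, -0.408, -0.0], [-0.408, 0.913, 0.0], [-0.0, 0.0, -1.0]]
force: [-0.3, 0.4, -0.0]
grip_width: 0.425
```

```bash
python3 - <<'E'
from h import *
im=manip.get_image('scene');crop(im,330,170,120,120,5,'s2')
o=manip.get_obs();print(o['force'],o['moment'],o['grip_width'],o['clock'])
E
```

```text
[ 0.5202 -0.2093 -0.0043] [ 0.083  -0.0004 -0.055 ] 0.38500463800217705 3.775
```

View pics/s2.png

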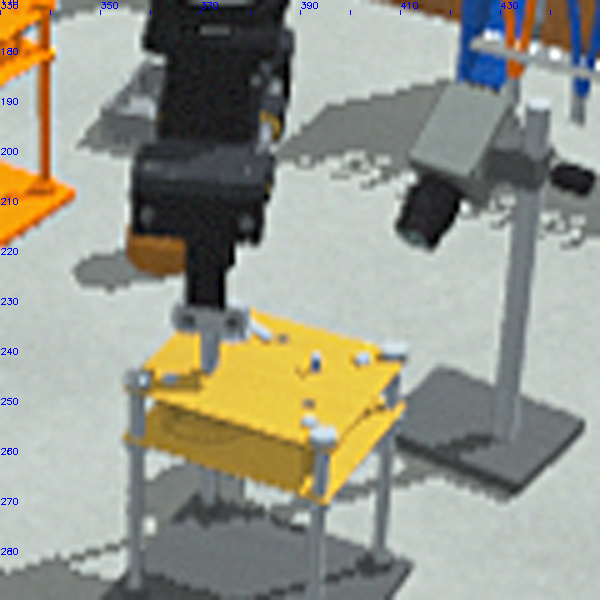

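Fingers are centred on the wing and still closing (0.385 open).

>>> jog_arm:
  rows:
    - [[0,0,0,0],[0,0,0,0],[0,0,0,0],[0,0,0,0],[0,0,0,0],[0,0,0,0]]

```text
clock: 4.53
eef_pos: [0.6061, 0.0181, 0.1847]
orientation: [[-0.913, -0.408, 0.0], [-0.408, 0.913, 0.0], [-0.0, 0.0, -1.0]]
force: [-0.8, -0.4, -0.2]
grip_width: 0.004
```

```bash
python3 - <<'E'
from h import *
o=manip.get_obs();p=o['eef_pos'];print(p,o['force'],o['moment'],proj('scene',[p,p+[0,0,.02]]),proj('top',[p,p+[0,0,.02]]))
im=manip.get_image('scene');crop(im,350,190,60,60,10,'s3')
im=manip.get_image('top');crop(im,235,135,100,100,6,'t3')
E
```

```text
[0.6061 0.0181 0.1847] [-0.841  -0.3669 -0.1884] [ 0.0649  0.0313 -0.0028] [[370.8006 237.2886]
 [370.9872 231.377 ]] [[291.8199 182.0503]
 [291.2632 179.0196]]
```

View pics/s3.png

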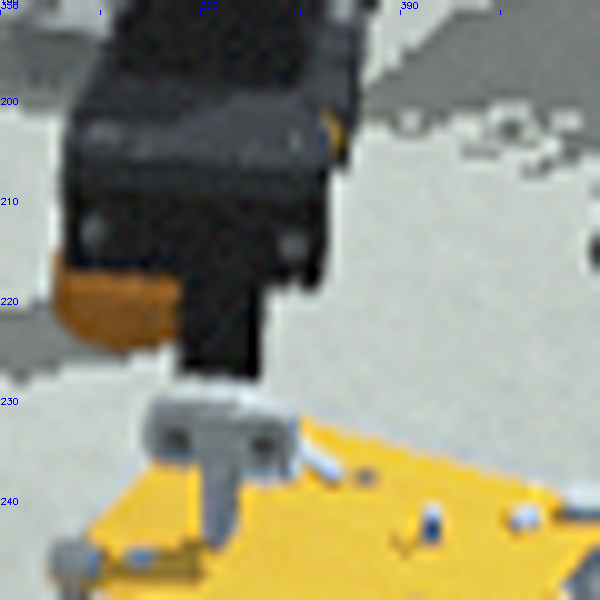

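View pics/t3.png

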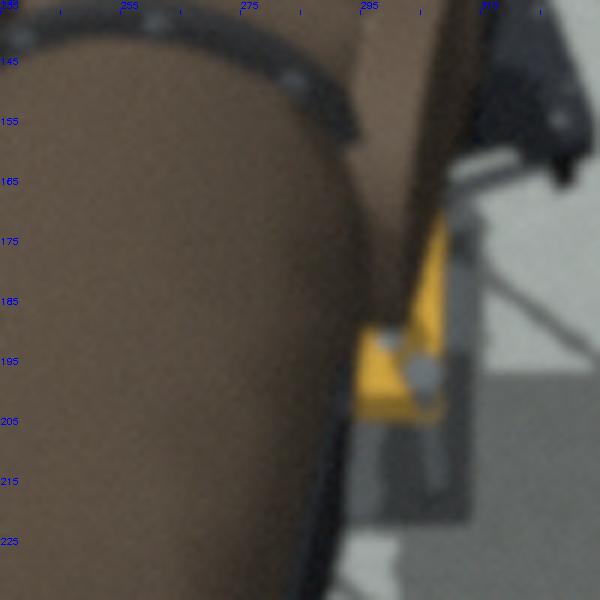

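```bash
python3 - <<'E'
from h import *
import cv2
R=np.array([[-0.9346,0.3558,0],[0.3558,0.9346,0],[0,0,-1]]);p=np.array([.2222,.5839,.1786])
P=[p,p+R[:,1]*.0475,p-R[:,1]*.0475];print(proj('scene',P))
s=cv2.imread('pics/scene0.png')[:,:,::-1];crop(s,320,60,80,80,7,'g0',proj('scene',P))
E
```

```text
[[360.2574 143.0909]
 [369.82   140.1619]
 [350.4952 146.0811]]
```

View pics/g0.png

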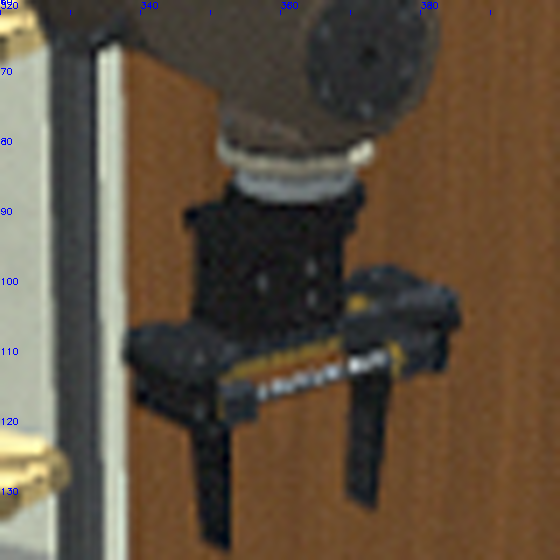

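The fingertips in both pictures end about 30 mm above the reported TCP. At start they were at scene v≈134 against a projected 143, and now they end at v≈228, just above the wing top. So the gripper closed above the key. I'll quantify that offset before going lower.

```bash
python3 - <<'E'
from h import *
p=np.array([.2222,.5839,.1786])
for d in(.02,.025,.03,.035,.04): print(d,proj('scene',p+[0,0,d]),proj('scene',np.array([.6061,.0181,.1847+d])))
E
```

```text
0.02 [[360.3365 138.268 ]] [[370.9779 231.3876]]
0.025 [[360.3565 137.054 ]] [[371.025  229.8959]]
0.03 [[360.3764 135.8369]] [[371.0722 228.3988]]
0.035 [[360.3965 134.6164]] [[371.1196 226.896 ]]
0.04 [[360.4166 133.3925]] [[371.1672 225.3877]]
```

>>> jog_arm:
  rows:
    - [[0,0,0,0],[0,0,0,0],[0,0,0,0],[0,0,0,0],[0,0,0,0],[0,0,0,0],[0,0,0,0],[0,0,0,0]]
  hand: 0.6

```text
clock: 5.62
eef_pos: [0.6061, 0.0181, 0.1847]
orientation: [[-0.913, -0.408, 0.0], [-0.408, 0.913, 0.0], [-0.0, 0.0, -1.0]]
force: [0.1, 0.5, 0.1]
grip_width: 0.6
```

>>> jog_arm:
  rows:
    - [[0,0,0.35,0],[0,0,0.7,0],[0,0,0.7,0],[0,0,0.7,0]]

```text
clock: 6.12
eef_pos: [0.6062, 0.0181, 0.1566]
orientation: [[-0.913, -0.408, -0.0], [-0.408, 0.913, 0.0], [0.0, 0.0, -1.0]]
force: [0.4, -0.3, -0.1]
grip_width: 0.6
```

```bash
python3 - <<'E'
from h import *
o=manip.get_obs();p=o['eef_pos'];R=o['orientation'];w=o['grip_width']*.0475;print(p,o['force'])
for d in(.028,.034): print(proj('scene',[p+[0,0,d]+R[:,1]*w,p+[0,0,d]-R[:,1]*w]))
im=manip.get_image('scene');crop(im,345,185,60,60,10,'s4')
E
```

```text
[0.6062 0.0181 0.1566] [ 0.4189 -0.3006 -0.0637]
[[371.9654 232.0153]
 [369.6455 242.7924]]
[[372.0228 230.2655]
 [369.6994 241.0136]]
```

View pics/s4.png

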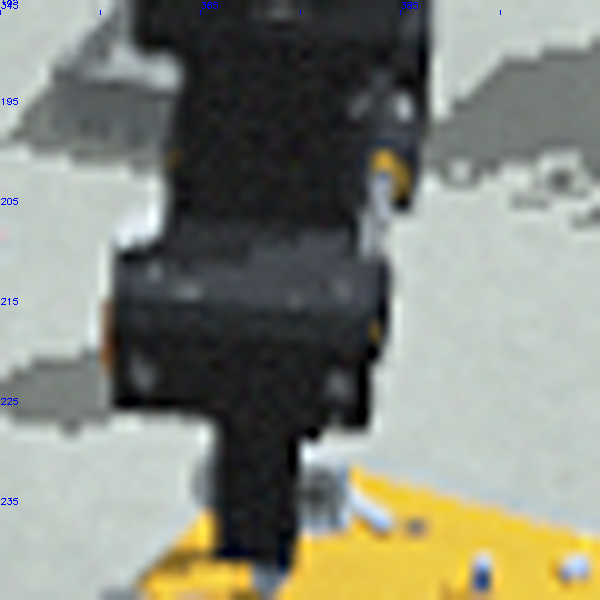

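The near finger is now in front of the wing, with its tip at about (370.5,241). That gives a TCP offset of about 34 mm and a tip height of about 0.190. I'll go 5 mm lower and close.

>>> jog_arm:
  rows:
    - [[0,0,0.13,0],[0,0,0.13,0],[0,0,0.13,0],[0,0,0.13,0],[0,0,0.13,0],[0,0,0.13,0],[0,0,0.13,0],[0,0,0.13,0],[0,0,0.13,0],[0,0,0.13,0]]
  hand: 0

```text
clock: 7.42
eef_pos: [0.6068, 0.0168, 0.1517]
orientation: [[-0.913, -0.408, 0.002], [-0.408, 0.913, -0.002], [-0.001, -0.002, -1.0]]
force: [3.6, -8.1, -1.6]
grip_width: 0.095
```

Gripped, 9 mm between the pads. I'll turn in two halves, with a 2 mm shift to relieve the side force.

>>> jog_arm:
  rows:
    - [[0,-0.05,0,0],[0,-0.05,0,0.17],[0,-0.05,0,0.34],[0,-0.05,0,0.51],[0,-0.05,0,0.68],[0,-0.05,0,0.85],[0,-0.05,0,1.02],[0,-0.05,0,1.19],[0,-0.05,0,1.36],[0,-0.05,0,1.53],[0,-0.05,0,1.7],[0,-0.05,0,1.75],[0,-0.05,0,1.75]]

```text
clock: 9.05
eef_pos: [0.6078, 0.0185, 0.1517]
orientation: [[-0.238, 0.971, 0.002], [0.971, 0.238, 0.003], [0.003, 0.003, -1.0]]
force: [5.0, 11.6, -0.8]
grip_width: 0.096
```

>>> jog_arm:
  rows:
    - [[0.06,0.03,0,0.1],[0.06,0.03,0,0.27],[0.06,0.03,0,0.44],[0.06,0.03,0,0.61],[0.06,0.03,0,0.78],[0.06,0.03,0,0.95],[0.06,0.03,0,1.12],[0.06,0.03,0,1.29],[0.06,0.03,0,1.46],[0.06,0.03,0,1.6],[0.06,0.03,0,1.7],[0.06,0.03,0,1.7]]

```text
clock: 10.55
eef_pos: [0.6094, 0.0175, 0.1518]
orientation: [[0.994, 0.11, 0.004], [0.11, -0.994, -0.002], [0.004, 0.002, -1.0]]
force: [9.4, -8.6, -4.3]
grip_width: 0.1
```

```bash
python3 - <<'E'
from h import *
o=manip.get_obs();R=o['orientation'];print(np.degrees(np.arctan2(R[1,0],R[0,0])),o['moment'],o['force'],o['qpos'],o['joint_efforts'])
E
```

```text
6.319215785927909 [-1.4796 -1.4245 -0.0301] [ 9.35   -8.6212 -4.317 ] [-4.5112 28.3672 93.558  -0.1085 57.8251 79.2275] [  4.9777 -62.7563 -21.073    1.6415   2.3666   0.6819]
```

>>> jog_arm:
  rows:
    - [[0.05,0.04,0,0.05],[0.05,0.04,0,0.08],[0.05,0.04,0,0.08],[0.05,0.04,0,0.08],[0.05,0.04,0,0.08]]

```text
clock: 11.18
eef_pos: [0.6095, 0.0174, 0.1516]
orientation: [[0.999, 0.032, -0.0], [0.032, -0.999, -0.0], [-0.0, 0.0, -1.0]]
force: [-3.1, -3.8, 4.0]
grip_width: 0.099
```

```bash
python3 - <<'E'
from h import *
o=manip.get_obs();R=o['orientation'];print(np.degrees(np.arctan2(R[1,0],R[0,0])),o['moment'],o['force'],o['joint_efforts'],o['clock'])
im=manip.get_image('scene');crop(im,345,185,110,80,7,'s5')
E
```

```text
1.8512223177354419 [-0.675   0.6507  0.1707] [-3.1361 -3.8053  4.0445] [  1.841  -58.1642 -24.8061   0.9681  -0.78     0.1719] 11.175
```

View pics/s5.png

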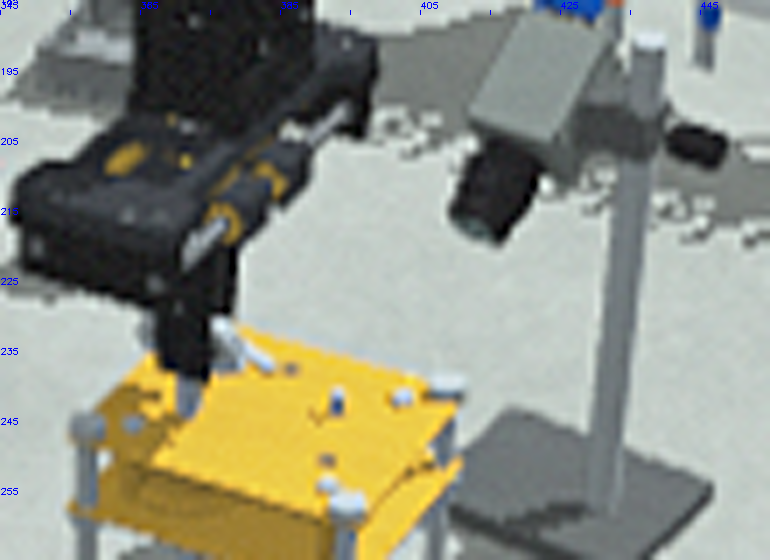

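>>> jog_arm:
  rows:
    - [[0,0,0,0.04],[0,0,0,0.06],[0,0,0,0.06],[0,0,0,0.06]]

```text
clock: 11.72
eef_pos: [0.6096, 0.0174, 0.1517]
orientation: [[1.0, -0.027, -0.0], [-0.027, -1.0, -0.0], [-0.0, 0.0, -1.0]]
force: [-3.5, -4.7, 3.9]
grip_width: 0.108
```

```bash
python3 - <<'E'
from h import *
o=manip.get_obs();R=o['orientation'];print(np.degrees(np.arctan2(R[1,0],R[0,0])),o['moment'],o['force'],o['joint_efforts'],o['clock'])
E
```

```text
-1.5494467609443072 [-0.7865  0.7908  0.6374] [-3.5114 -4.7448  3.9319] [  1.6135 -57.7407 -24.8264   1.3355  -0.8898   0.6524] 11.725
```

The moment rose to 0.64 N m with a barely moving wing, so the key is at its stop. Release and lift.

>>> jog_arm:
  rows:
    - [[0,0,0,0],[0,0,0,0],[0,0,0,0],[0,0,0,0],[0,0,0,0],[0,0,0,0],[0,0,-0.5,0],[0,0,-1.5,0],[0,0,-3,0],[0,0,-3,0]]
  hand: 0.5

```text
clock: 12.98
eef_pos: [0.6112, 0.0175, 0.2761]
orientation: [[1.0, -0.028, 0.008], [-0.028, -1.0, -0.001], [0.008, 0.0, -1.0]]
force: [-0.5, -0.1, -0.7]
grip_width: 0.499
```

```bash
python3 - <<'E'
from h import *
from mv import move
im=manip.get_image('scene');crop(im,345,215,70,60,10,'s6')
move(.4574,-.331,.08,14.9)
E
```

```text
pos [0.6102 0.0176 0.2734] yaw -1.6136260181462079 q [-4.5536 22.4419 84.1012  0.0087 73.2395 87.0575] clk 13.025 grip 0.5005367642874119
shift [-3.592  8.818  4.821] roll -0.2882 or -0.2882
```

View pics/s6.png

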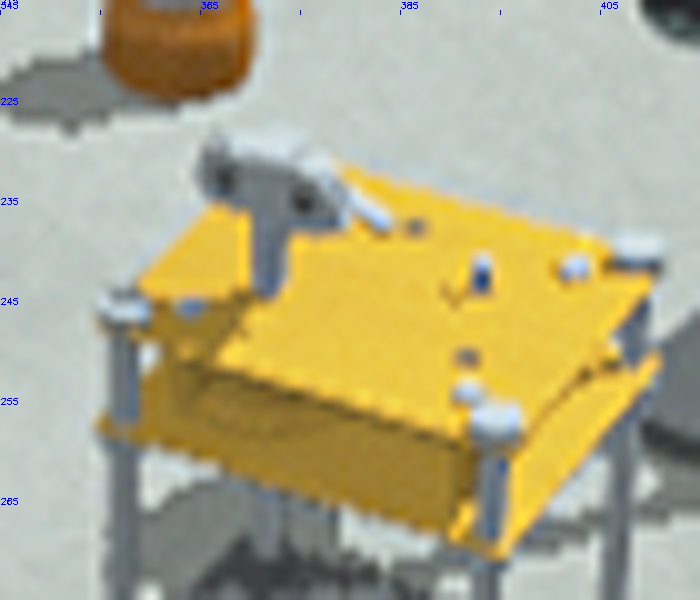

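The wing runs (365.5,232) to (378,236), parallel to the stand's long edge, so it is wound. Now the mirror.

>>> jog_arm:
  rows:
    - [[-1.2,3,0,-0.1],[-3.59,8.82,1,-0.288],[-3.59,8.82,4.82,-0.288],[-3.59,8.82,4.82,-0.288],[-3.59,8.82,4.82,-0.288],[-3.59,8.82,4.82,-0.288],[-3.59,8.82,4.82,-0.288],[-3.59,8.82,4.82,-0.288],[-3.59,8.82,4.82,-0.288],[-3.59,8.82,4.82,-0.288],[-3.59,8.82,4.82,-0.288]]

```text
clock: 14.4
eef_pos: [0.4569, -0.3303, 0.0795]
orientation: [[0.966, 0.258, 0.001], [0.258, -0.966, -0.001], [0.001, 0.001, -1.0]]
force: [-0.2, 1.0, 0.4]
grip_width: 0.498
```

```bash
python3 - <<'E'
from h import *
from mv import move
im=manip.get_image('scene');crop(im,210,230,130,130,6,'s7')
im=manip.get_image('top');crop(im,235,135,100,100,6,'t7')
move(.4574,-.331,-.018,14.9)
E
```

```text
pos [ 0.4568 -0.3305  0.0793] yaw 14.95336051790613 q [-42.6023  30.1677 104.0134   0.0089  45.7599  32.4381] clk 14.5 grip 0.5015261879511161
shift [0.01  0.015 2.433] roll 0.0009 or 0.0009
```

View pics/s7.png

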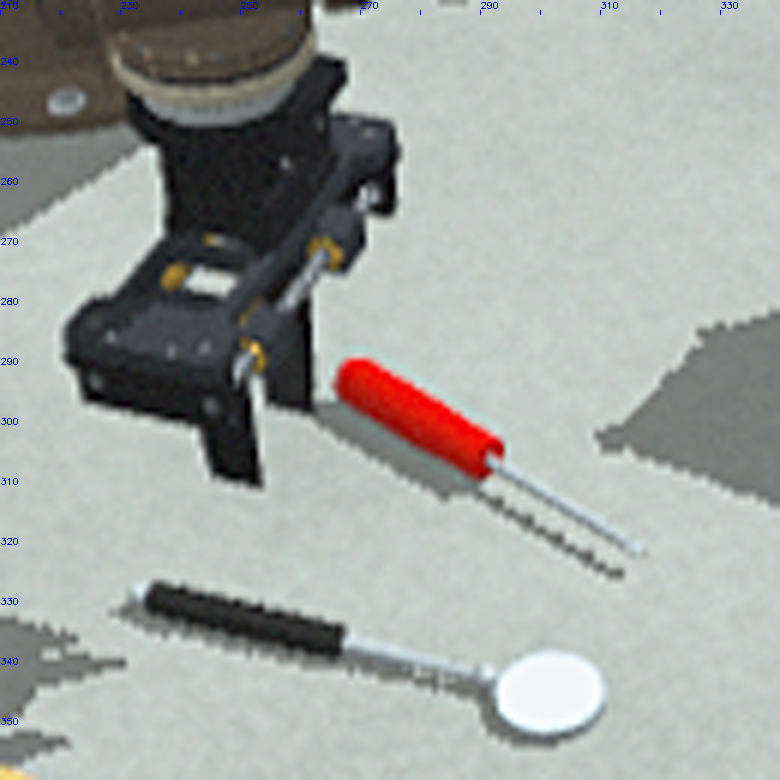

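View pics/t7.png

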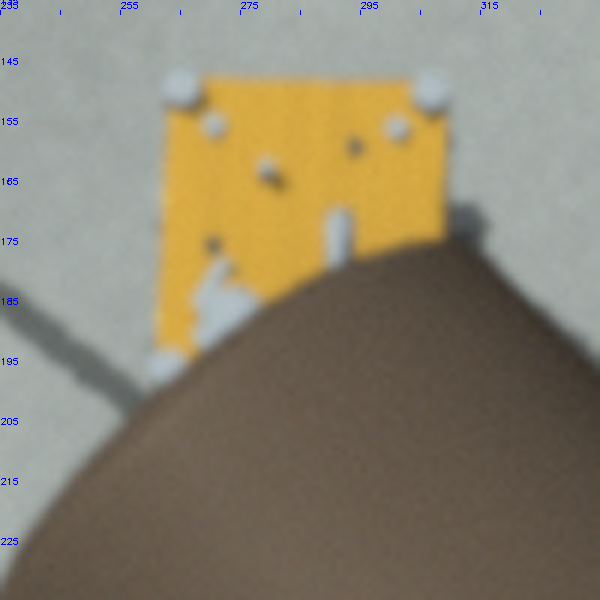

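Key wing is parallel to the stand's x in the top view (291.5, 170-179). The fingers straddle the handle line, so descend.

>>> jog_arm:
  rows:
    - [[0.01,0.02,1,0],[0.01,0.02,1.9,0],[0.01,0.02,2.3,0],[0.01,0.02,2.5,0],[0.01,0.02,2.6,0],[0.01,0.02,2.6,0],[0.01,0.02,2.6,0]]

```text
clock: 15.38
eef_pos: [0.457, -0.3319, -0.0246]
orientation: [[0.966, 0.257, 0.001], [0.257, -0.966, -0.001], [0.001, 0.001, -1.0]]
force: [-0.4, -0.0, -0.1]
grip_width: 0.5
```

```bash
python3 - <<'E'
from h import *
o=manip.get_obs();print(o['eef_pos'],o['force'])
im=manip.get_image('scene');crop(im,220,290,100,65,8,'s8')
E
```

```text
[ 0.457  -0.3319 -0.0246] [-0.4422 -0.0134 -0.1218]
```

View pics/s8.png

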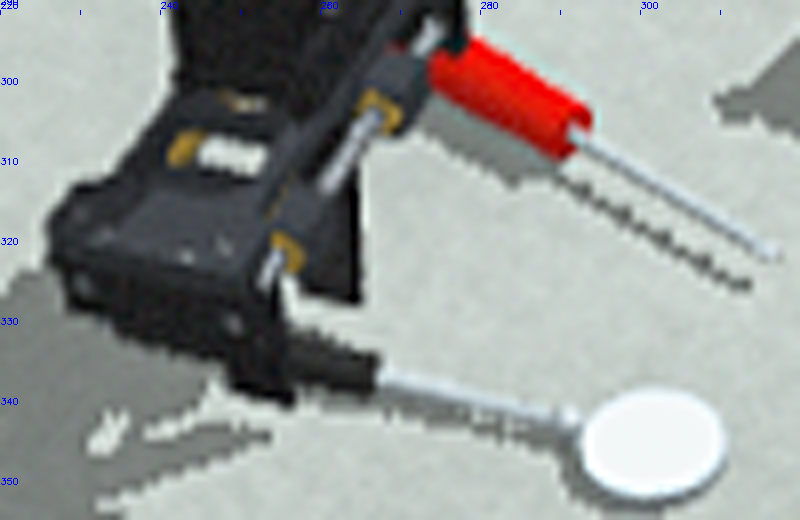

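>>> jog_arm:
  rows:
    - [[0,0,0.05,0],[0,0,0.1,0],[0,0,0.1,0],[0,0,0.1,0]]

```text
clock: 15.92
eef_pos: [0.4568, -0.3317, -0.0294]
orientation: [[0.966, 0.257, -0.0], [0.257, -0.966, 0.0], [-0.0, -0.0, -1.0]]
force: [0.6, 0.0, 0.0]
grip_width: 0.499
```

>>> jog_arm:
  rows:
    - [[0,0,0,0],[0,0,0,0],[0,0,0,0],[0,0,0,0],[0,0,0,0],[0,0,0,0],[0,0,0,0],[0,0,0,0]]
  hand: 0

```text
clock: 16.92
eef_pos: [0.4568, -0.3317, -0.0293]
orientation: [[0.966, 0.257, 0.0], [0.257, -0.966, 0.0], [0.0, 0.0, -1.0]]
force: [0.3, 0.1, -0.1]
grip_width: 0.14
```

>>> jog_arm:
  rows:
    - [[0,0,0,0],[0,0,0,0],[0,0,-0.5,0],[0,0,-1,0],[0,0,-2,0],[0,0,-3,0],[0,0,-4,0],[0,0,-5,0],[0,0,-5,0],[0,0,-5,0]]

```text
clock: 18.18
eef_pos: [0.4564, -0.3313, 0.17]
orientation: [[0.966, 0.257, -0.001], [0.257, -0.966, 0.001], [-0.001, -0.001, -1.0]]
force: [-0.4, -0.1, -0.1]
grip_width: 0.145
```

```bash
python3 - <<'E'
from h import *
o=manip.get_obs();print(o['eef_pos'],o['force'],o['moment'])
im=manip.get_image('scene');crop(im,190,200,150,150,5,'s9')
E
```

```text
[ 0.4564 -0.3313  0.17  ] [-0.4135 -0.1307 -0.1069] [-0.1003  0.1456 -0.0218]
```

View pics/s9.png

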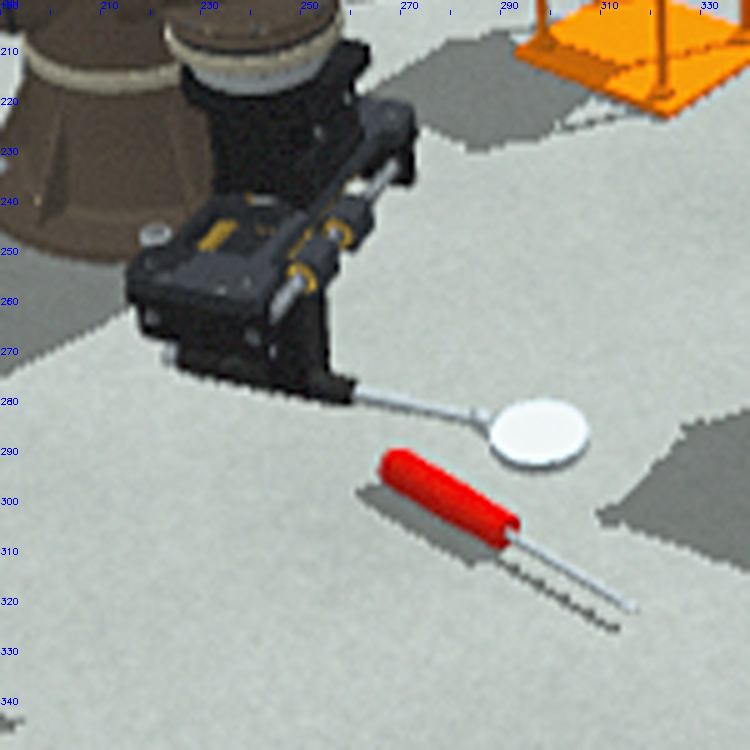

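The mirror is held level and doesn't sag. My moves can't tilt the tool, so the 27° pitch has to come from pivoting the mirror in the pads. I'll press the handle's underside on the top edge of the large red cabinet (about 178 mm high, edge at y≈-0.612, far heavier than the mirror) so the head goes down.

```bash
python3 - <<'E'
from mv import *
move(.50,-.562,.215,90)
E
```

```text
pos [ 0.4563 -0.3312  0.1695] yaw 14.886850752966739 q [-42.6934  23.7952  98.6234   0.0058  57.6988  32.4168] clk 18.225 grip 0.1456742564757239
shift [-0.427  5.854 -1.147] roll -1.311 or -1.311
```

>>> jog_arm:
  rows:
    - [[0,0,-1.15,0],[0,0.8,-1.15,-0.18],[-0.1,1.6,-1.15,-0.36],[-0.15,2.4,-1.15,-0.54],[-0.2,3.2,-1.15,-0.72],[-0.3,4,-1.15,-0.9],[-0.35,4.8,-1.15,-1.08],[-0.4,5.5,-1.15,-1.24],[-0.43,5.85,-1.15,-1.311],[-0.43,5.85,-1.15,-1.311],[-0.43,5.85,-1.15,-1.311]]

```text
clock: 19.6
eef_pos: [0.5001, -0.5616, 0.2157]
orientation: [[0.001, 1.0, -0.001], [1.0, -0.001, 0.001], [0.001, -0.001, -1.0]]
force: [-0.3, -0.2, 0.3]
grip_width: 0.144
```

```bash
python3 - <<'E'
from mv import *
im=manip.get_image('scene');crop(im,90,250,160,150,5,'s10')
im=manip.get_image('top');crop(im,440,180,160,160,5,'t10')
move(.50,-.562,.175,90)
E
```

```text
pos [ 0.5003 -0.5616  0.2165] yaw 89.96661826720404 q [-53.3308  37.7688  65.5548   0.0071  76.7042 -53.299 ] clk 19.7 grip 0.14494901136618743
shift [-0.01  -0.008  1.038] roll -0.0006 or -0.0006
```

View pics/s10.png

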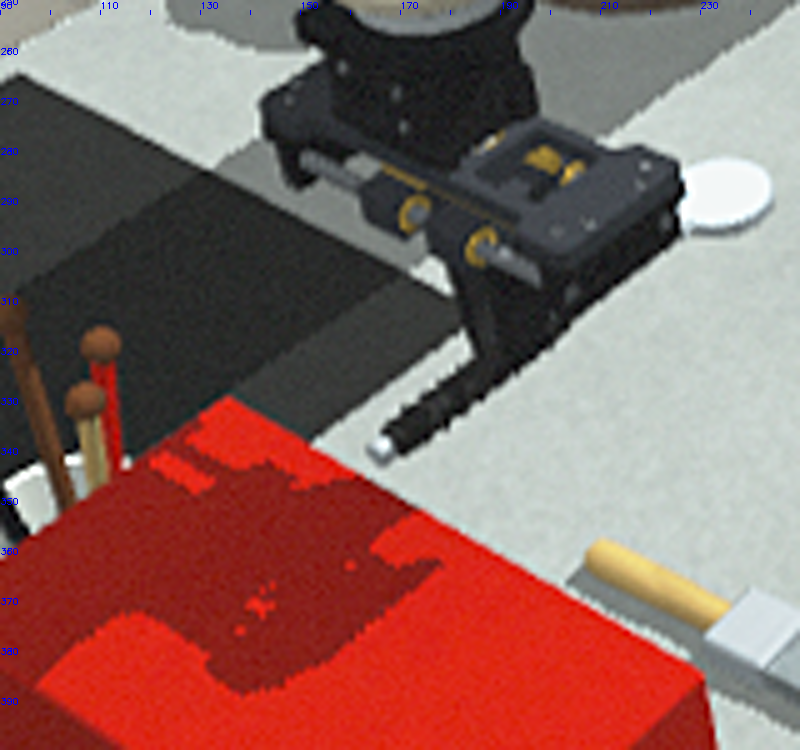

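View pics/t10.png

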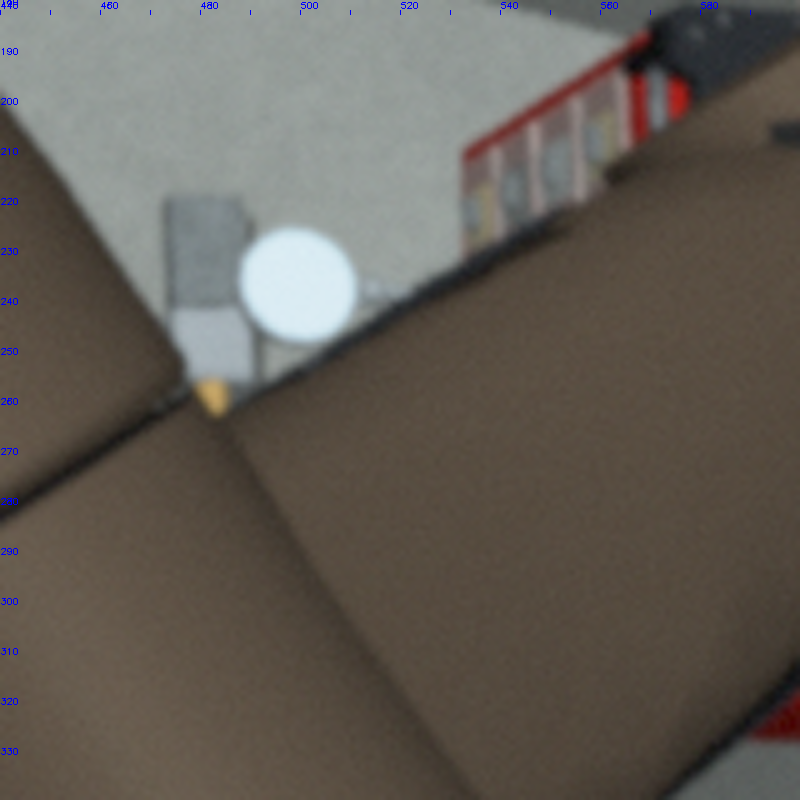

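```bash
python3 - <<'E'
from h import *
print(proj('scene',[[.5,-.6397,.252],[.5,-.612,.178]]))
for h in(.165,.17,.175,.18,.185): print(h,back('scene',(135.5,329.5),h),back('scene',(230.5,384.5),h),back('top',(566.5,187),h),back('top',(571,317),h))
E
```

```text
[[163.6606 341.126 ]
 [179.9905 358.4613]]
0.165 [ 0.3299 -0.5974  0.165 ] [ 0.6333 -0.5978  0.165 ] [ 0.6554 -0.6188  0.165 ] [ 0.3556 -0.6171  0.165 ]
0.17 [ 0.3352 -0.6004  0.17  ] [ 0.6369 -0.6007  0.17  ] [ 0.6535 -0.6162  0.17  ] [ 0.3551 -0.6145  0.17  ]
0.175 [ 0.3406 -0.6033  0.175 ] [ 0.6405 -0.6037  0.175 ] [ 0.6515 -0.6136  0.175 ] [ 0.3546 -0.6119  0.175 ]
0.18 [ 0.3459 -0.6063  0.18  ] [ 0.644  -0.6067  0.18  ] [ 0.6495 -0.611   0.18  ] [ 0.3541 -0.6093  0.18  ]
0.185 [ 0.3512 -0.6093  0.185 ] [ 0.6476 -0.6096  0.185 ] [ 0.6476 -0.6084  0.185 ] [ 0.3536 -0.6067  0.185 ]
```

Edge: y≈-0.609, height ≈0.185 m (both views agree). The handle's underside should touch at reported z≈0.156, then about 23 mm more gives 27°.

>>> jog_arm:
  rows:
    - [[0,0,0.5,0],[0,0,1,0],[0,0,1.25,0],[0,0,1.3,0],[0,0,1.4,0],[0,0,1.5,0],[0,0,1.6,0],[0,0,1.65,0],[0,0,1.65,0]]

```text
clock: 20.82
eef_pos: [0.5005, -0.5621, 0.1513]
orientation: [[-0.0, 1.0, 0.001], [1.0, 0.0, -0.0], [-0.0, 0.001, -1.0]]
force: [-0.5, 4.7, 3.6]
grip_width: 0.143
```

```bash
python3 - <<'E'
from mv import *
o=manip.get_obs();print(o['force'],o['moment'],o['eef_pos'])
im=manip.get_image('scene');crop(im,120,250,140,140,5,'s11')
E
```

```text
[-0.5202  4.7266  3.6453] [0.3832 0.053  0.031 ] [ 0.5005 -0.5621  0.1513]
```

View pics/s11.png

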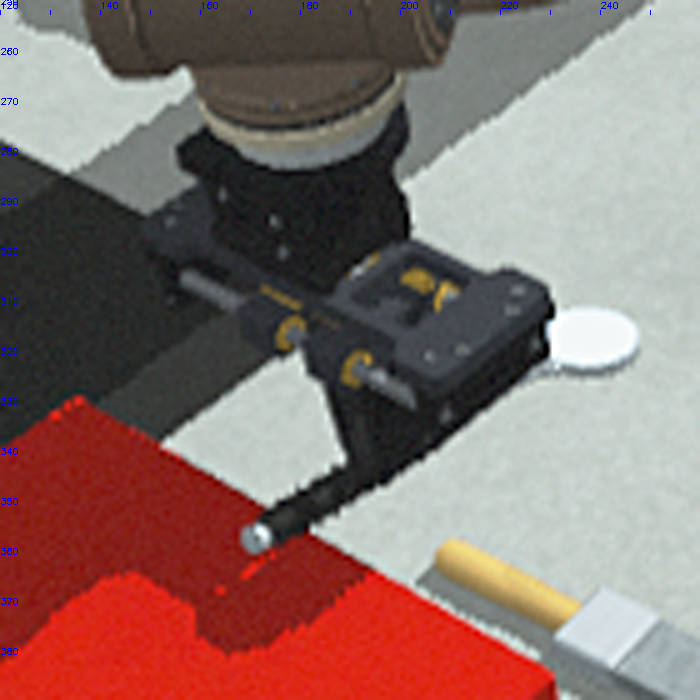

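Contact, about 6 N, and the mirror is starting to pivot. Continue.

>>> jog_arm:
  rows:
    - [[0,0,0.1,0],[0,0,0.2,0],[0,0,0.3,0],[0,0,0.4,0],[0,0,0.45,0],[0,0,0.45,0]]

```text
clock: 21.62
eef_pos: [0.5005, -0.5632, 0.1333]
orientation: [[0.0, 1.0, 0.001], [1.0, -0.0, -0.002], [-0.002, 0.001, -1.0]]
force: [0.5, -0.3, 4.3]
grip_width: 0.146
```

```bash
python3 - <<'E'
from mv import *
o=manip.get_obs();print(o['force'],o['moment'],o['eef_pos'])
im=manip.get_image('scene');crop(im,120,250,140,140,5,'s12')
E
```

```text
[ 0.5456 -0.3068  4.2527] [-0.4297 -0.0947  0.0317] [ 0.5005 -0.5632  0.1333]
```

View pics/s12.png

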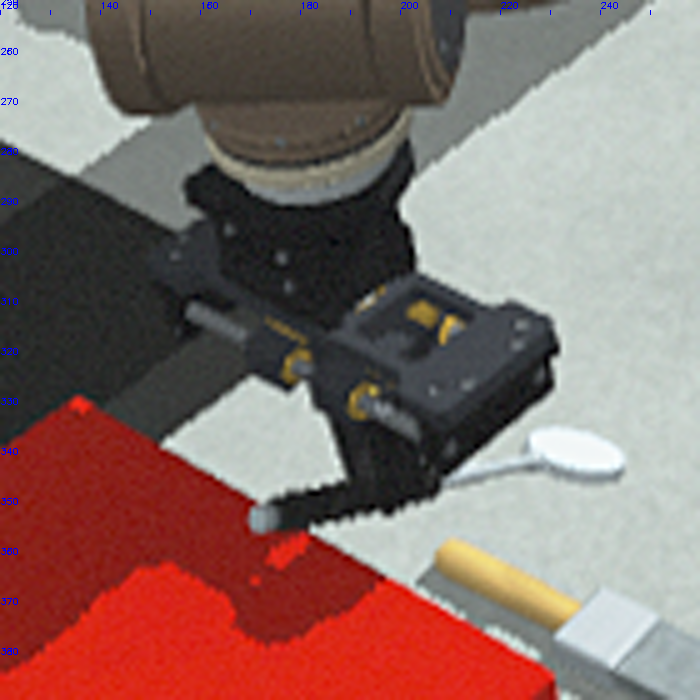

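```bash
cat > tilt.py <<'E'
from h import *
def onplane(n,uv,p0,nrm):
    c,f=K(n); d=c['R'].T@np.array([(uv[0]-c['cx'])/f,(uv[1]-c['cy'])/f,1]); o=-c['R'].T@c['t']
    return o+d*((np.array(p0)-o)@nrm)/(d@nrm)
def tilt(uvb,uvh,p0,yaw,n='scene'):
    nr=np.array([-np.sin(yaw),np.cos(yaw),0]);hd=np.array([np.cos(yaw),np.sin(yaw),0])
    B=onplane(n,uvb,p0,nr);H=onplane(n,uvh,p0,nr);d=H-B
    print('butt',B,'head',H,'len',np.linalg.norm(d),'head-down deg',np.degrees(np.arctan2(-d[2],d@hd)))
E
python3 - <<'E'
from tilt import *
tilt((172.3,353),(234.5,340),(.5005,-.56,.15),np.pi/2)
E
```

```text
butt [ 0.5005 -0.6273  0.2077] head [ 0.5005 -0.4515  0.1043] len 0.20395253109299954 head-down deg 30.47158589722388
```

Head-down tilt is ≈30° under load. Lift off and re-measure.

>>> jog_arm:
  rows:
    - [[0,0,-0.3,0],[0,0,-1,0],[0,0,-2,0],[0,0,-2.9,0],[0,0,-2.9,0]]

```text
clock: 22.3
eef_pos: [0.5007, -0.563, 0.2523]
orientation: [[0.0, 1.0, 0.003], [1.0, -0.0, -0.004], [-0.004, 0.003, -1.0]]
force: [0.7, -0.1, -0.5]
grip_width: 0.144
```

```bash
python3 - <<'E'
from mv import *
o=manip.get_obs();print(o['force'],o['moment'],o['eef_pos'])
im=manip.get_image('scene');crop(im,120,220,140,140,5,'s13')
im=manip.get_image('top');crop(im,440,180,160,120,5,'t13')
E
```

```text
[ 0.662  -0.0667 -0.4923] [-0.1068  0.0432  0.0248] [ 0.5007 -0.563   0.2523]
```

View pics/s13.png

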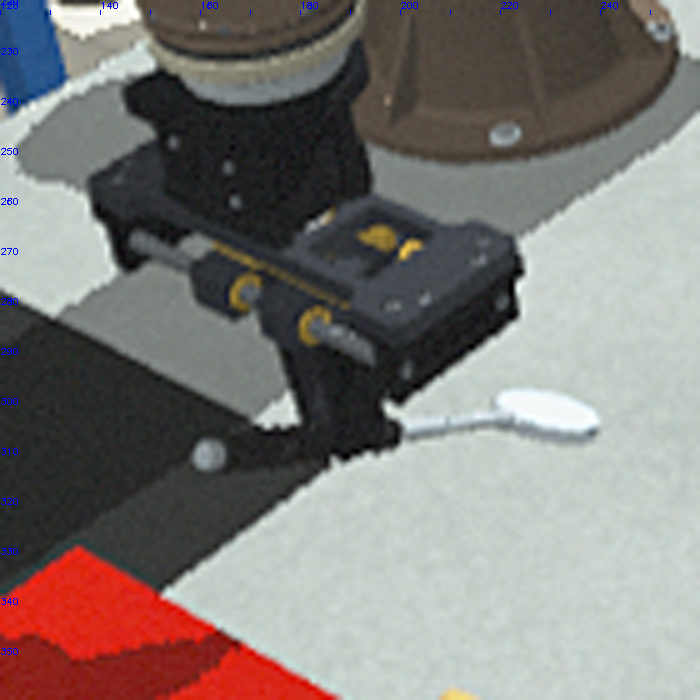

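View pics/t13.png

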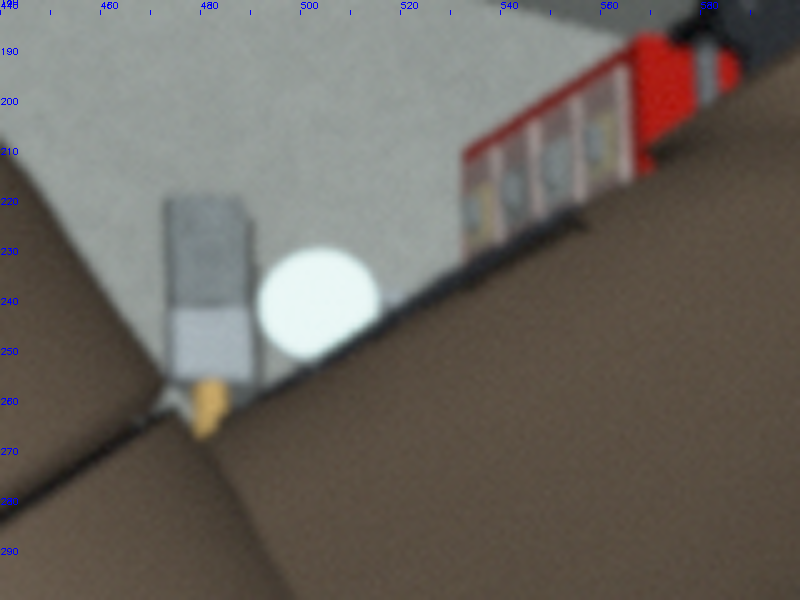

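```bash
python3 - <<'E'
from tilt import *
tilt((161.5,310.5),(228.7,301.8),(.5005,-.56,.15),np.pi/2)
# disc outlines predicted for tilt candidates, compare to observed extents
for T in(24,28,32,36):
    t=np.radians(T);x=np.array([0,np.cos(t),-np.sin(t)]);z=np.array([0,np.sin(t),np.cos(t)]);y=np.array([-1.,0,0])
    P=np.array([.5005,-.563,.2523+.0363]);C=P+.130*x+.0015*z
    a=np.linspace(0,2*np.pi,180);D=C+.025*(np.outer(np.cos(a),x)+np.outer(np.sin(a),y))
    q=proj('scene',D);qt=proj('top',D);print(T,'scene ext',q.min(0),q.max(0),'top ext',qt.min(0),qt.max(0),'butt',proj('scene',P-.078*x))
E
```

```text
butt [ 0.5005 -0.6273  0.3262] head [ 0.5005 -0.4506  0.2251] len 0.20357382161495824 head-down deg 29.77109133263382
24 scene ext [219.3054 292.0867] [240.8964 300.4405] top ext [490.6685 227.0239] [516.0221 250.0573] butt [[159.3887 314.6499]]
28 scene ext [218.6948 295.9181] [240.063  303.8472] top ext [491.2433 228.1114] [516.2389 250.9854] butt [[159.8375 312.1267]]
32 scene ext [217.9228 299.6736] [239.0358 307.374 ] top ext [492.1735 229.1708] [516.7136 251.8953] butt [[160.4352 309.5739]]
36 scene ext [216.9927 303.3322] [237.8189 311.0177] top ext [493.4462 230.1925] [517.4395 252.7839] butt [[161.1788 307.0062]]
```

Tilt ≈30°, from both views (27° wanted, ±8° allowed). Now I compute the staging pose outside the gap.

```bash
python3 - <<'E'
from mv import *
u=np.array([np.cos(np.radians(83.5)),np.sin(np.radians(83.5))]);T=np.array([.6334,.0348])-.1133*u;print(T,T-.2*u)
S=T-.2*u
move(S[0],S[1],.2523,83.5)
E
```

```text
[ 0.6206 -0.0778] [ 0.5979 -0.2765]
pos [ 0.5    -0.5621  0.2482] yaw 89.99530483679696 q [-53.3709  36.8097  62.7825  -0.0004  80.4579 -53.3662] clk 22.4 grip 0.14052597319370858
shift [ 7.14   2.448 -0.1  ] roll 0.1134 or 0.1134
```

>>> jog_arm:
  rows:
    - [[1,0.35,0,0.02],[2.2,0.75,0,0.04],[3.4,1.15,0,0.06],[4.6,1.6,0,0.08],[5.8,2,0,0.1],[6.8,2.35,0.3,0.113],[7.14,2.45,1,0.113],[7.14,2.45,2,0.113],[7.14,2.45,3,0.113],[7.14,2.45,3.8,0.113],[7.14,2.45,4.14,0.113],[7.14,2.45,4.14,0.113],[7.14,2.45,4.14,0.113]]

```text
clock: 24.02
eef_pos: [0.5987, -0.2769, 0.0842]
orientation: [[0.113, 0.994, 0.001], [0.994, -0.113, -0.001], [-0.001, 0.001, -1.0]]
force: [0.1, -0.1, -0.9]
grip_width: 0.142
```

```bash
python3 - <<'E'
from mv import *
im=manip.get_image('scene');cv2.imwrite('pics/s14.png',im[:,:,::-1]);crop(im,260,220,150,120,5,'s14c')
im=manip.get_image('top');crop(im,190,130,200,150,4,'t14')
move(.6206,-.0778,.0824,83.5)
E
```

```text
pos [ 0.5987 -0.2769  0.0844] yaw 83.52545856751297 q [-30.5575  36.4851  89.5749   0.0059  53.8318 -24.0864] clk 24.125 grip 0.14053040546430323
shift [ 5.008 -0.018  0.045] roll 0.0004 or 0.0004
```

View pics/s14c.png

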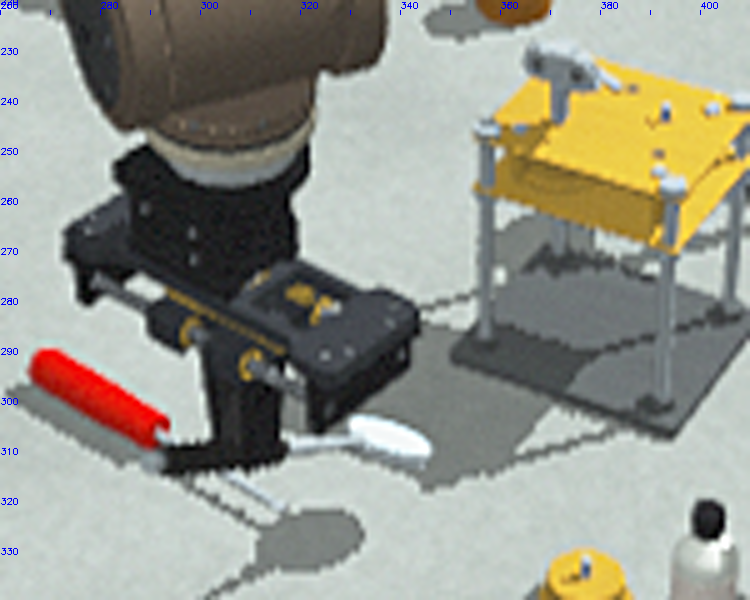

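View pics/t14.png

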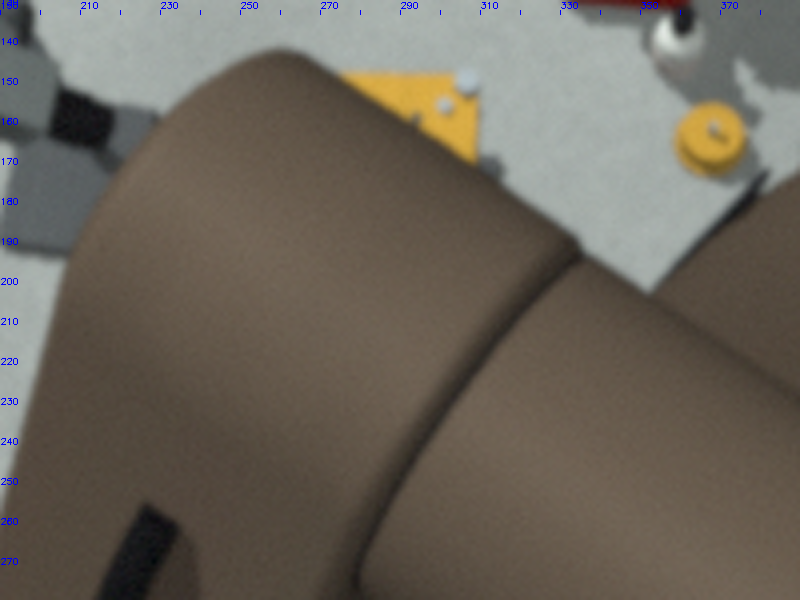

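```bash
cat > dext.py <<'E'
from tilt import *
def ext(tcp,yaw,Ts,g=0):
    hd=np.array([np.cos(yaw),np.sin(yaw),0]);k=np.array([0,0,1.]);y=np.array([-np.sin(yaw),np.cos(yaw),0])
    for T in Ts:
        t=np.radians(T);x=np.cos(t)*hd-np.sin(t)*k;z=np.sin(t)*hd+np.cos(t)*k
        P=np.array(tcp)+[0,0,.0363];C=P+(.130-g)*x+.0015*z
        a=np.linspace(0,2*np.pi,180);D=C+.025*(np.outer(np.cos(a),x)+np.outer(np.sin(a),y))
        q=proj('scene',D);print(T,'ext',q.min(0),q.max(0),'butt',proj('scene',P-(.078+g)*x),'c',proj('scene',C))
E
python3 - <<'E'
from dext import *
tilt((290.7,311.5),(337.4,307.0),(.5987,-.2769,.1),np.radians(83.5))
ext([.5987,-.2769,.0844],np.radians(83.5),(26,28,30,32))
E
```

```text
butt [ 0.5916 -0.3393  0.1581] head [ 0.6115 -0.1642  0.057 ] len 0.2032179856867693 head-down deg 29.847565881980728
26 ext [329.5984 300.169 ] [347.0503 307.9486] butt [[288.7063 314.0029]] c [[338.3312 304.0106]]
28 ext [329.2012 301.7122] [346.532  309.3922] butt [[289.0008 312.9942]] c [[337.8724 305.5073]]
30 ext [328.7724 303.2399] [345.9787 310.8576] butt [[289.3206 311.981 ]] c [[337.3812 307.0074]]
32 ext [328.3144 304.7501] [345.3907 312.3439] butt [[289.6654 310.9647]] c [[336.858  308.5092]]
```

Everything agrees: tilt 30°, glass centre at (0.6115,-0.164,0.057) as predicted. Insert straight along the camera azimuth.

>>> jog_arm:
  rows:
    - [[0.5,0,0.05,0],[1,0,0.05,0],[1.5,0,0.05,0],[2,0,0.05,0],[2.5,0,0.05,0],[3,0,0.05,0],[3.5,0,0.05,0],[4,0,0.05,0],[4.4,0,0.05,0],[4.7,-0.02,0.05,0],[4.9,-0.02,0.05,0],[5,-0.02,0.05,0],[5,-0.02,0.05,0],[5,-0.02,0.05,0]]

```text
clock: 25.88
eef_pos: [0.62, -0.0782, 0.0811]
orientation: [[0.113, 0.994, 0.0], [0.994, -0.113, 0.0], [0.0, 0.0, -1.0]]
force: [-0.0, 0.0, -0.6]
grip_width: 0.144
```

```bash
python3 - <<'E'
from dext import *
o=manip.get_obs();R=o['orientation'];yaw=np.arctan2(R[1,0],R[0,0]);print(o['eef_pos'],np.degrees(yaw),o['force'],o['moment'],o['grip_width'],o['clock'],abs(o['qvel']).max())
im=manip.get_image('scene');crop(im,310,215,120,100,6,'s15')
ext(o['eef_pos'],yaw,(26,28,30,32))
E
```

```text
[ 0.62   -0.0782  0.0811] 83.50281362683067 [-0.0453  0.0249 -0.5625] [-0.0889  0.036   0.0351] 0.1439530370411956 25.875 0.047908727688320586
26 ext [373.0195 268.1589] [389.1057 274.6175] butt [[340.6394 276.7328]] c [[381.0583 271.3544]]
28 ext [372.6208 269.5795] [388.6015 275.9949] butt [[340.9306 275.7955]] c [[380.6068 272.7567]]
30 ext [372.1977 270.9804] [388.0689 277.3936] butt [[341.2421 274.8562]] c [[380.1287 274.1595]]
32 ext [371.7505 272.3606] [387.5105 278.8112] butt [[341.5736 273.9161]] c [[379.6246 275.5614]]
```

View pics/s15.png

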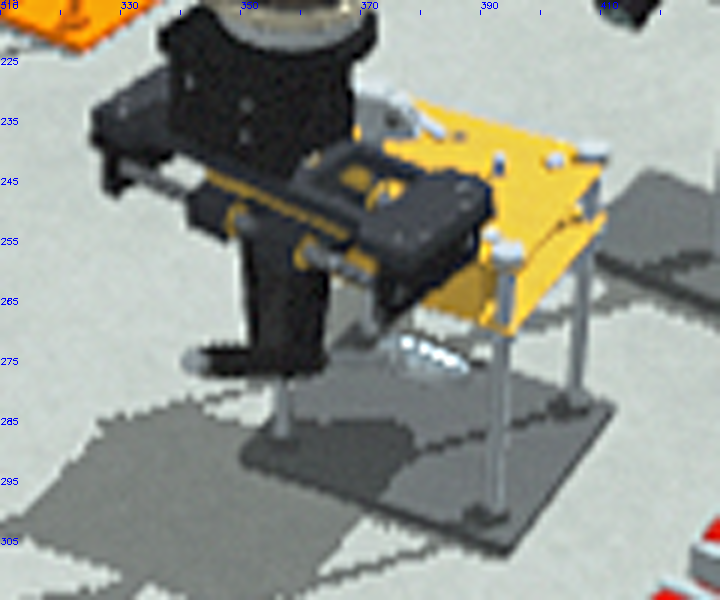

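The head sits where predicted for 30° (scene u to 388, v 271-277.5), clear of legs, plate and base. Hold briefly to settle, then hand in.

>>> jog_arm:
  rows:
    - [[0,0,0,0],[0,0,0,0],[0,0,0,0],[0,0,0,0],[0,0,0,0]]

```text
clock: 26.55
eef_pos: [0.62, -0.0778, 0.0811]
orientation: [[0.113, 0.994, 0.0], [0.994, -0.113, 0.0], [0.0, -0.0, -1.0]]
force: [-0.3, 0.6, -0.7]
grip_width: 0.146
```

```bash
python3 - <<'E'
from dext import *
o=manip.get_obs();R=o['orientation'];yaw=np.arctan2(R[1,0],R[0,0])
O=np.array([.6337,.0378]);az=np.radians(83.5);u=np.array([np.cos(az),np.sin(az),0])
hd=np.array([np.cos(yaw),np.sin(yaw),0]);k=np.array([0,0,1.]);yy=np.array([-np.sin(yaw),np.cos(yaw),0])
for T in(27,30,33):
    t=np.radians(T);x=np.cos(t)*hd-np.sin(t)*k;z=np.sin(t)*hd+np.cos(t)*k
    G=o['eef_pos']+[0,0,.0363]+.13*x+.0015*z;F=np.r_[O,.055];A=np.r_[O,.126]+.036*u
    print(T,G,'dist',np.linalg.norm(G-F),'aim',(A-G)@x,(A-G)@yy,(A-G)@z)
im=manip.get_image('scene');crop(im,310,215,120,100,6,'s16')
E
```

```text
27 [0.6332 0.0379 0.0597] dist 0.004757743623735055 aim 0.0019288256286436353 -0.0005614954039441018 0.07536381249743143
30 [0.6328 0.0348 0.0537] dist 0.003413120132867971 aim -0.0022747193692817277 -0.000561495403944034 0.0821630945590564
33 [0.6324 0.0313 0.0479] dist 0.00973653895963844 aim -0.006828350483340463 -0.0005614954039441105 0.0887330618938454
```

View pics/s16.png

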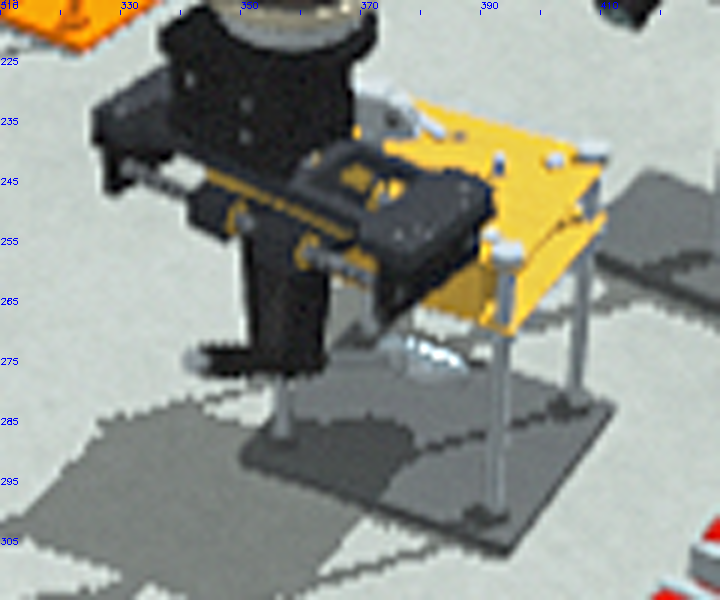

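The mirror hasn't moved since the last picture, and the estimates sit well inside the tolerances for any tilt from 27° to 33°. Handing in.

```bash
python3 - <<'E'
from plant import manip
print(manip.job_done()); o=manip.get_obs(); print(o['clock'],o['force'],o['grip_width'])
E
```

```text
the job is handed in; nothing more can be done
None
the job is handed in; nothing more can be done
```

The key is wound to its stop and the mirror is held at the focus point, tilted toward the camera. I handed the job in at about 26.6 s; no verdict was reported.

- **Winding:** One bite of about 200° clockwise, until the resisting moment rose from 0.17 to 0.64 N m. The wing then lay along the stand's x axis in both views.
- **Tilting the mirror:** The moves cannot tilt the tool, so I gripped the handle level and pressed it on the top edge of the large red cabinet, with about 5 N. This turned the mirror head-down in the pads.
- **Final pose:** By my estimate the glass is about 3 mm from the focus point. Its normal passes about 2 mm (x) and 1 mm (y) from the aim point. The mirror looked clear of movement and camera, and two pictures 0.7 s apart showed it steady.

**Checks that disagreed:**
- **Fingertips:** They sit about 34 mm behind the reported TCP, not at it. My first closing therefore missed above the key. I measured the offset in the pictures and corrected for it.
- **Mirror tilt:** It measured about 30°, not the nominal 27°. I placed the glass 3 mm back to compensate, and the pose stays within tolerance from 27° to 33°.
- **Camera swing:** The two views gave -0.17 and -0.20 rad. I used -0.185, and the difference moves the aim by about 1 mm at most.

I did not re-measure the bystanders. None looked moved in the last pictures that showed them.

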